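Turn a cover over on the edge of the marking bed

ROBOT

A 6-joint arm with a two-finger parallel gripper is mounted at the origin on a cart in front of the work surface, level with it; the furniture and walls round the work are solid. World frame = base frame: x ahead of the robot, y to its left, z up, the work surface at z = 0. Lengths are in m, angles in rad, forces in N, time in s.
With the tool pointing down it reaches from about 0.425 to 0.95 m from the base axis. Payload 3.5 kg.
Tool frame: the origin (TCP) lies at the very end of the fingers, on their centre line; the grasp point (between the pads) lies 19 mm behind it; z points along the fingers, y is the direction in which the jaws open and shut (so a half turn about z gives the same grasp; the last joint's range is limited). The gripper opens to 85 mm and grips with 20 to 120 N. Pads are 22 mm wide; open, the fingers measure 114 mm over their backs; the gripper's body (76 mm by 85 mm) begins 54 mm behind the grasp point. The pads swing forward as they close: fully open they stand 13 mm farther back than shut.
Start: joints at [1.12, 0.286, 1.577, -0, 1.279, -0.15], TCP at [0.2, 0.645, 0.208] pointing down, gripper open.
Joint ranges: [-2.77, 2.77], [-0.9, 2.22], [0.21, 2.48], [-1.53, 4.67], [0.24, 2.81], [-2.84, 2.84]. Speed limits (rad/s): [2.79, 2.79, 3.14, 3.14, 3.14, 3.14].

INTERFACE

Orientations are given as a unit quaternion [x, y, z, w].
In Python, from plant import get_state, vision, ctrl, cut_out gives the robot as it stands.
- The arm moves only by the tool jog_arm, never from a script. Its argument "commands" is text: rows parted by semicolons, each of 6 numbers parted by spaces: the shift along the world's x, y, z in m, then the turn, a rotation vector about the world's x, y, z in rad. A call has 1 to 20 rows; each row is the pose to reach, as a shift and turn from the pose commanded when the call began; what a row does not reach only later rows make up. A row lasts 1/8 s, in which the tool goes at most 62.5 mm and 10.7 degrees, less where a joint would pass 70% of its speed; a pose out of reach is approached as far as the arm can. A call with a gripper value outside its range is refused whole. "gripper" is the opening in per cent of the stroke, from 0 (shut) to 100 (fully open), set as the call begins (left out, the last holds). The fingers move at their own pace and stop on an object; "grip_force" is the grip in N (left out, the last holds). Time passes only in rows, so rows that repeat a pose let the fingers close. It gives the time, the measured TCP pose, the force and the opening at its end, in the units of the state.
- get_state(): the state, without advancing time (a new reading comes with each control period).
- vision.read_camera(name): name is "side" or "top" or "wrist"; returns a dict with "frame" (420x560x3 uint8, red, green, blue), "z_map" (420x560 float32, m along the optical axis (not along the pixel's ray), 0 where there is no reading), "fx", "fy", "cx", "cy" (pixels), "R" (3x3) and "t" (3): a world point X has camera coordinates R X + t. Camera axes: x right, y down, z forward; pixel columns grow to the right and rows downward; lengths in m; the calibration is good to about 2 mm. A picture is of the moment at which its call begins.
- ctrl.sign_off(): hands the job in, once; it reports no verdict.
Trained networks look in the newest picture that a camera, given by its name, has taken for a name from the list of things; names that differ only in an ending like _2 or _b are one class to them, and where a whole thing is asked for, a point or a joint stands for the part that bears it (a point fixed in the world has none). Each returns a list of dicts, best first, with "conf" (0 to 1); they miss things now and then, are a little off and sometimes report something else, mostly with a low value. They report only what shows in the picture. A call takes as long as a camera call. They do not tell look-alikes from the thing itself.
- cut_out(camera, query): "pixels" (420x560 bool, what is visible of it) and "box" ([centre column, centre row, width, height] in pixels, round what is visible of it).
The state is a dict: "time": time; "qpos": joint angles; "dq": joint speeds; "joint_efforts": joint torques, N m; "eef_pos": TCP position; "tcp_rot": TCP orientation; "contact_force": force on the tool from outside, world axes, zero at the start; "wrist_torque": the same for the moment, N m; "opening": opening from 0.0 (shut) to 1.0 (fully open).
Only numpy, scipy, OpenCV 4.12 (cv2) and the standard library are available. Lean on these libraries where they do the work, as an engineer would, in place of code of your own. Each camera call takes 0.05 s, during which the arm holds its last target.

TASK

The flat cover lying hollow side down in front of the raised marking bed is to be marked inside. Without gripping it or picking it up, push it with the fingertips flat up against the front edge of the bed, tip it up on that edge until it flips over onto the bed with its hollow side up, and then push it back until it sits square against the fence at the back of the bed, not overhanging the bed's sides. Leave the other things where they are.

Things in the scene. Friction and masses are not known exactly. Their poses are not given: they have to be found in the camera images.
- cover: flat aluminium cover, 0.14 kg, 64 (x) by 92 (y) by 12 mm, rim fully rounded. One face smooth, the other hollow with bosses. A lip 4 mm thick, 76 mm long, flush with the smooth face, juts 6 mm out of the -x rim. Origin: centre of the hollow face; z points to the smooth face: up at the start, down at the end. Starts on the table, +x edge 10 to 40 mm from the bed, turned up to 0.2 rad
- lead_edge (a point): middle of the cover's long edge on its +x side (nearest the bed at the start), on the outermost line of the rounded edge, at half thickness (6 mm above the table at the start). It stays low against the bed's front edge while the cover is tipped; once turned over it points back to the robot
- tail_edge (a point): middle of the outer line of the cover's lip (on its -x side, nearest the robot at the start), 38 mm from the cover's centre and 10 mm above its hollow face. Fingertips that press on it towards the bed carry it up by friction when they rise on an arc about the lead edge. It comes to the fence in the end
- bed: marking bed fixed to the table: dark steel slab 90 (x) by 124 (y) by 9 mm high with an upright front edge facing the robot; along its back an aluminium fence 10 mm thick rises 14 mm above the slab, its front face 80 mm behind the front edge. Origin: foot of the front edge, mid-length, table level; x runs to the fence, y left along the edge, z up
- coupling_a: turned white-metal coupling, 33 mm across and 46 mm high, standing beside the bed or the cover; a bystander. Origin: centre of its underside
- counter: white hand tally counter with a thumb ring, 72x44x20 mm, lying beside the bed or the cover; a bystander. Origin: centre of its underside
- adapter_a: black adapter box 44x91x26 mm, lying at the right of the bed; a bystander. Origin: centre of its underside
- coupling_b: turned white-metal coupling, 33 mm across and 46 mm high, standing at the left of the bed; a bystander. Origin: centre of its underside
- tape: roll of tan tape, 80 mm across, 20 mm high, lying behind the bed, to the left; a bystander. Origin: centre of its underside
There are look-alikes about, which are no part of the job. There is more than one size of the bed; the job needs the larger.

How it is judged:
By the outcome, as a careful person would: the job done as asked, in the order asked, and still so for the second after the job is handed in, with the robot touching nothing.
It also fails if it takes over 61 s, if anything falls off the work surface, if the arm or the gripper's body presses on something with over 40 N, if the wrist force passes 120 N, or if a joint passes its speed limit or range.

## Working session

There is one attempt and no reset: what is moved stays moved. The work goes in short steps, Python scripts to look and compute and a tool call to move; the robot and the scene stay as the last step left them, time stands still between calls to the robot, and variables do not carry over. Pictures are saved under pics/ and viewed, and the job is handed in when it is done.

Besides the shell and the picture viewer there is one more tool, called after "Request:" as name(argument=value, ...), one argument or row to a line, values as JSON. jog_arm: Moves the arm, as the interface text tells. Its arguments: {"type":"object","properties":{"commands":{"type":"string"},"gripper":{"type":"number"},"grip_force":{"type":"number"}},"required":["commands"]}

```bash
ls; mkdir -p pics; python3 - <<'E'
from plant import get_state, vision, ctrl, cut_out
import cv2,numpy as np
s=get_state(); print(s)
for n in ("top","side","wrist"):
    c=vision.read_camera(n); cv2.imwrite(f"pics/{n}0.png",c["frame"][:,:,::-1]); print(n,c["fx"],c["cx"],c["cy"],c["R"].round(3).tolist(),c["t"])
    np.savez(f"{n}0.npz",**c)
    for q in ("cover","bed","coupling_a","counter","adapter_a","tape"):
        print(q,[(round(d["conf"],2),np.round(d["box"]).tolist()) for d in cut_out(n,q)])
E
```

```text
pics
{'time': 0.0, 'qpos': array([ 1.11999626e+00,  2.87216933e-01,  1.57818831e+00,  1.24029615e-06,
        1.27861108e+00, -1.49969353e-01]), 'dq': array([-0.00010588,  0.00046217,  0.00182072,  0.00154028, -0.00195276,
        0.00020348]), 'joint_efforts': array([ 9.75404146e-04, -4.06003010e+01, -2.92617452e+01, -1.35443138e-04,
        5.92875367e-03,  1.84201821e-05]), 'eef_pos': array([0.19964548, 0.64404435, 0.20630695]), 'tcp_rot': array([ 1.49848881e-01,  9.88708169e-01, -1.15739816e-03, -3.59134612e-04]), 'contact_force': array([-0.2893319 , -0.0046711 ,  0.47384418]), 'wrist_torque': array([ 0.00247177, -0.0405245 ,  0.00423184]), 'opening': 0.9990445190329339}
top 422.49788423893415 278.6278740868656 213.37771403911574 [[0.025, -1.0, -0.006], [-0.988, -0.024, -0.154], [0.153, 0.01, -0.988]] [0.21376495 0.59480809 0.92571852]
cover [(0.89, [306.0, 248.0, 38.0, 28.0])]
bed [(0.7, [187.0, 166.0, 36.0, 29.0]), (0.57, [305.0, 208.0, 58.0, 46.0])]
coupling_a [(0.73, [349.0, 235.0, 15.0, 11.0]), (0.46, [264.0, 195.0, 12.0, 18.0])]
counter [(0.61, [260.0, 223.0, 20.0, 22.0])]
adapter_a [(0.76, [358.0, 191.0, 39.0, 20.0])]
tape [(0.98, [237.0, 171.0, 34.0, 33.0])]
side 510.80762855452264 276.5950297779901 211.29775457990985 [[-0.95, -0.311, -0.012], [-0.105, 0.359, -0.927], [0.293, -0.88, -0.374]] [0.60708905 0.01159516 1.02203521]
cover [(0.74, [309.0, 216.0, 40.0, 19.0])]
bed [(0.9, [148.0, 270.0, 69.0, 38.0]), (0.81, [264.0, 210.0, 55.0, 33.0])]
coupling_a [(0.7, [306.0, 193.0, 14.0, 26.0]), (0.6, [234.0, 222.0, 20.0, 31.0])]
counter [(0.74, [268.0, 236.0, 31.0, 19.0])]
adapter_a [(0.76, [263.0, 191.0, 28.0, 23.0])]
tape [(0.67, [190.0, 242.0, 43.0, 31.0])]
wrist 367.36145458028875 281.211244516699 206.5679564608874 [[0.296, 0.955, -0.0], [0.92, -0.285, 0.268], [0.256, -0.08, -0.963]] [-0.67457385 -0.03511216  0.37918995]
cover []
bed []
coupling_a []
counter []
adapter_a []
tape []
```

```bash
python3 - <<'E'
import cv2
a=cv2.imread("pics/top0.png"); b=cv2.imread("pics/side0.png")
cv2.imwrite("pics/top0z.png",cv2.resize(a[130:290,150:400],None,fx=3.2,fy=3.2,interpolation=cv2.INTER_CUBIC)[:600])
cv2.imwrite("pics/side0z.png",cv2.resize(b[160:310,100:360],None,fx=3,fy=3,interpolation=cv2.INTER_CUBIC))
E
```

```text
(no output)
```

View pics/top0z.png

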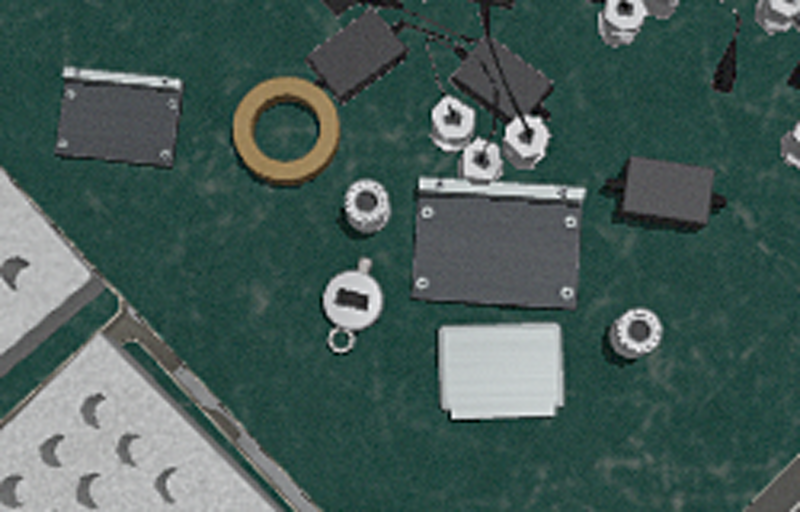

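View pics/side0z.png

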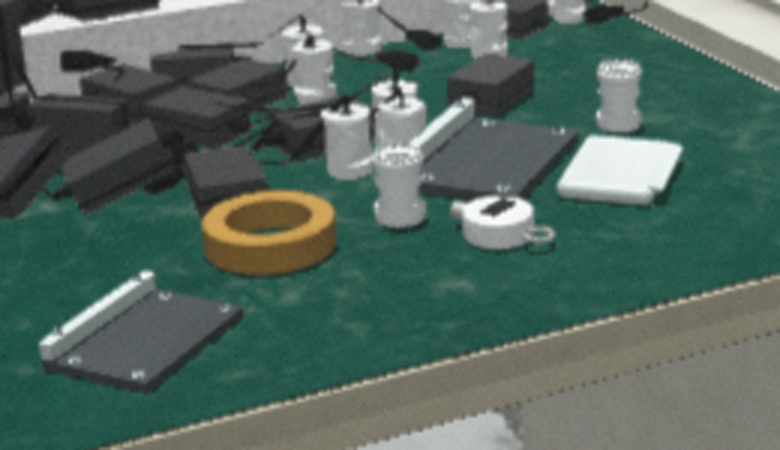

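View pics/top0.png

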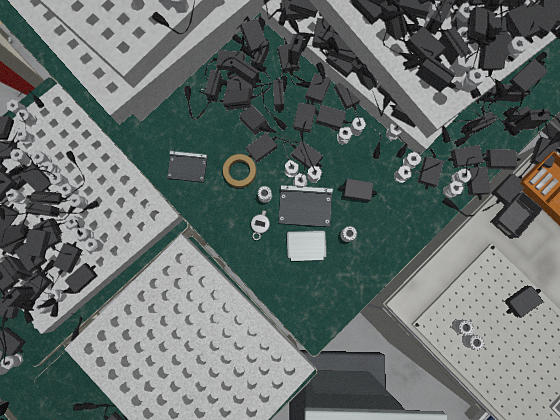

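The cover is the light plate at top-image (306,248). There are two beds: (305,208), about 58 px wide, and (187,166), about 36 px wide. The wide one right behind the cover should be the job's bed, which I'll check by measuring both.

```bash
cat > h.py <<'E'
import numpy as np,cv2
from plant import get_state, vision, ctrl, cut_out
def ray(c,px,z):
    px=np.atleast_2d(px).astype(float)
    d=np.c_[(px[:,0]-c["cx"])/c["fx"],(px[:,1]-c["cy"])/c["fy"],np.ones(len(px))]
    R=np.array(c["R"]);t=np.array(c["t"])
    o=-R.T@t; w=d@R
    return o+w*((z-o[2])/w[:,2])[:,None]
def cloud(c,m):
    v,u=np.nonzero(m&(c["z_map"]>0)); z=c["z_map"][v,u]
    X=np.c_[(u-c["cx"])/c["fx"]*z,(v-c["cy"])/c["fy"]*z,z]
    return (X-np.array(c["t"]))@np.array(c["R"])
def rect(c,m,z):
    cs,_=cv2.findContours(m.astype(np.uint8),cv2.RETR_EXTERNAL,cv2.CHAIN_APPROX_NONE)
    p=max(cs,key=cv2.contourArea)[:,0,:]
    P=ray(c,p,z)[:,:2]
    r=cv2.minAreaRect((P*1000).astype(np.float32))
    return r,cv2.boxPoints(r)
def proj(c,X):
    X=np.atleast_2d(X); Y=X@np.array(c["R"]).T+np.array(c["t"])
    return np.c_[Y[:,0]/Y[:,2]*c["fx"]+c["cx"],Y[:,1]/Y[:,2]*c["fy"]+c["cy"]]
E
python3 - <<'E'
from h import *
for n in ("top","side"):
    c=vision.read_camera(n)
    for q,z in (("cover",.012),("bed",.009),("coupling_a",.046),("counter",.02),("adapter_a",.026),("tape",.02)):
        for d in cut_out(n,q):
            r,b=rect(c,d["pixels"],z); P=cloud(c,d["pixels"])
            print(n,q,round(d["conf"],2),np.round(r[0]),np.round(r[1]),round(r[2],1), "cloud med",np.round(np.median(P,0)*1000), "zmax",np.round(np.percentile(P[:,2],97)*1000)) if len(P) else print(n,q,r)
E
```

```text
top cover 0.78 [519. 162.] [71. 90.] 1.4 cloud med [519. 162.  11.] zmax 14.0
top bed 0.92 [707. 455.] [92. 71.] 84.9 cloud med [707. 456.   6.] zmax 17.0
top bed 0.78 [614. 167.] [129.  96.] 87.8 cloud med [614. 166.   9.] zmax 23.0
top coupling_a 0.78 [546.  71.] [29. 34.] 45.7 cloud med [547.  69.  39.] zmax 46.0
top coupling_a 0.45 [633. 264.] [35. 28.] 1.6 cloud med [636. 264.  40.] zmax 47.0
top counter 0.57 [568. 272.] [45. 42.] 28.2 cloud med [567. 272.  17.] zmax 21.0
top adapter_a 0.87 [653.  43.] [84. 50.] 78.6 cloud med [653.  42.  25.] zmax 28.0
top tape 0.65 [697. 326.] [84. 80.] 1.9 cloud med [700. 325.  19.] zmax 23.0
side cover 0.65 [519. 177.] [ 69. 109.] 3.2 cloud med [520. 179.  11.] zmax 13.0
side cover 0.41 [568. 279.] [49. 73.] 37.2 cloud med [566. 285.  15.] zmax 20.0
side bed 0.8 [707. 457.] [117.  88.] 85.6 cloud med [710. 464.   6.] zmax 17.0
side bed 0.65 [616. 159.] [110. 178.] 1.4 cloud med [613. 171.   9.] zmax 22.0
side coupling_a 0.86 [619. 312.] [ 30. 129.] 23.2 cloud med [636. 275.  27.] zmax 45.0
side coupling_a 0.83 [534. 126.] [ 30. 140.] 14.3 cloud med [547.  77.  26.] zmax 45.0
side counter 0.62 [563. 296.] [52. 74.] 37.1 cloud med [566. 284.  13.] zmax 20.0
side counter 0.46 [644. 258.] [ 30. 133.] 23.3 cloud med [636. 275.  27.] zmax 45.0
side adapter_a 0.6 [644.  77.] [ 60. 120.] 16.2 cloud med [648.  60.  21.] zmax 26.0
side tape 0.6 [689. 347.] [ 77. 118.] 30.7 cloud med [697. 341.  14.] zmax 20.0
```

The bed at (614,167) mm measures about 129 mm wide in y, so it is the larger one. The bed at (707,455) measures about 90 mm and is the look-alike. Next I'll move the wrist camera over the cover for an accurate pose.

Request:
jog_arm(
  commands="0.02 -0.04 0 0 0 0.03; 0.045 -0.09 0 0 0 0.06; 0.07 -0.14 0 0 0 0.09; 0.095 -0.19 0 0 0 0.12; 0.12 -0.24 0 0 0 0.15; 0.145 -0.29 0 0 0 0.18; 0.17 -0.34 0 0 0 0.21; 0.195 -0.39 0 0 0 0.24; 0.215 -0.43 0 0 0 0.25; 0.235 -0.465 0 0 0 0.265; 0.24 -0.48 0 0 0 0.265; 0.24 -0.48 0 0 0 0.265; 0.24 -0.48 0 0 0 0.265",
  gripper=44,
)

```text
time: 3.38
eef_pos: [0.4394, 0.1656, 0.2077]
tcp_rot: [0.017, 1.0, 0.0, -0.0]
contact_force: [-0.9, 0.8, -0.5]
opening: 0.44
```

```bash
python3 - <<'E'
from h import *
s=get_state(); print(s["eef_pos"],s["tcp_rot"],s["opening"],s["contact_force"],s["qpos"])
c=vision.read_camera("wrist"); cv2.imwrite("pics/w1.png",c["frame"][:,:,::-1]); np.savez("w1.npz",**c)
for q,z in (("cover",.006),("bed",.009)):
    for d in cut_out("wrist",q):
        r,b=rect(c,d["pixels"],z); print(q,d["conf"],d["box"],r,np.round(b,1).tolist())
E
```

```text
[0.43942214 0.16555445 0.20765774] [ 1.74704737e-02  9.99847337e-01  2.32043210e-04 -1.77409175e-04] 0.44049692120593753 [-0.85217431  0.75002311 -0.47140706] [ 1.43437610e-01 -1.81200614e-01  2.06427164e+00  5.41060125e-04
  1.25879756e+00 -1.39258215e+00]
cover 0.79 [283.6, 250.6, 94.7, 68.6] ((521.0779418945312, 161.95138549804688), (71.99607849121094, 93.13091278076172), 3.803499221801758) [[482.1000061035156, 206.0], [488.20001220703125, 113.0999984741211], [560.0999755859375, 117.9000015258789], [553.9000244140625, 210.8000030517578]]
bed 0.71 [549.2, 368.3, 21.5, 19.0] ((674.7122802734375, 475.6746826171875), (34.514461517333984, 14.689871788024902), 52.057743072509766) [[658.2999877929688, 466.6000061035156], [669.9000244140625, 457.5], [691.0999755859375, 484.79998779296875], [679.5, 493.79998779296875]]
```

View pics/w1.png

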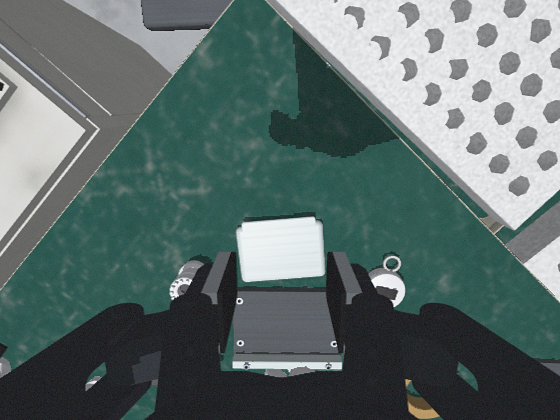

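```bash
python3 - <<'E'
from h import *
a=cv2.imread("pics/w1.png")
cv2.imwrite("pics/w1z.png",cv2.resize(a[200:380,180:390],None,fx=3.3,fy=3.3,interpolation=cv2.INTER_CUBIC))
E
```

```text
(no output)
```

View pics/w1z.png

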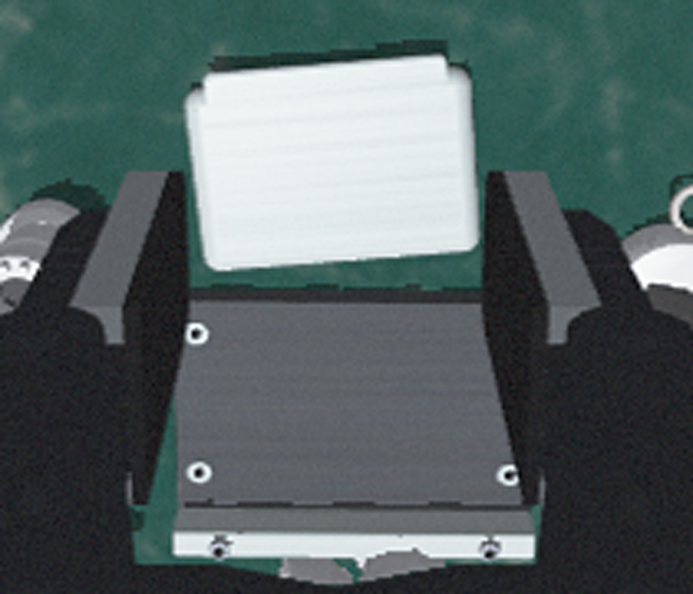

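```bash
python3 - <<'E'
from h import *
c=dict(np.load("w1.npz"))
f=lambda p:np.array(p)/3.3+[180,200]
for n,pts,z in (("bed front top",[(190,302),(482,304)],.009),("fence top front",[(175,534),(537,533)],.023),("fence top back",[(175,557),(537,557)],.023),("lip",[(205,75),(447,57)],.010),("lead",[(212,270),(475,248)],.006),("cover sides",[(186,100),(478,240)],.006)):
    P=ray(c,f(pts),z)*1000; d=P[0]-P[1]; print(n,P.round(1).tolist(),"yaw deg",np.degrees(np.arctan2(-d[0],d[1])).round(2))
t=dict(np.load("top0.npz"))
g=lambda p:np.array(p)/3.2+[150,130]
for n,pts,z in (("bed front top",[(413,298),(577,306)],.009),("fence top front",[(418,190),(584,200)],.023),("bed left/right",[(413,250),(580,250)],.009)):
    P=ray(t,g(pts),z)*1000; d=P[0]-P[1]; print("top",n,P.round(1).tolist(),"yaw deg",np.degrees(np.arctan2(-d[0],d[1])).round(2))
E
```

```text
bed front top [[568.7, 112.6, 9.0], [572.9, 210.2, 9.0]] yaw deg 177.56
fence top front [[648.6, 103.7, 23.0], [652.5, 227.1, 23.0]] yaw deg 178.17
fence top back [[657.9, 103.1, 23.0], [662.2, 227.2, 23.0]] yaw deg 177.99
lip [[488.9, 122.8, 10.0], [485.6, 199.3, 10.0]] yaw deg -177.54
lead [[558.7, 120.3, 6.0], [553.7, 208.3, 6.0]] yaw deg -176.76
cover sides [[498.4, 115.6, 6.0], [550.8, 209.3, 6.0]] yaw deg 150.74
top bed front top [[571.7, 227.2, 9.0], [568.7, 105.2, 9.0]] yaw deg -1.41
top fence top front [[650.9, 225.4, 23.0], [646.2, 102.1, 23.0]] yaw deg -2.14
top bed left/right [[607.9, 228.1, 9.0], [610.9, 103.2, 9.0]] yaw deg 1.39
```

The cover sits at about (521,162) mm, turned +3°. The bed front edge is at x≈571 mm with yaw −2°, and the gripper yaw already matches the bed. I'll lower the tool in front of the lip, feeling for the table.

Request:
jog_arm(
  commands="0.008 -0.002 -0.04 0 0 0; 0.016 -0.004 -0.09 0 0 0; 0.016 -0.004 -0.14 0 0 0; 0.016 -0.004 -0.18 0 0 0; 0.016 -0.004 -0.195 0 0 0; 0.016 -0.004 -0.195 0 0 0; 0.016 -0.004 -0.195 0 0 0",
)

```text
time: 4.4
eef_pos: [0.4577, 0.1612, 0.0146]
tcp_rot: [0.018, 1.0, 0.0, 0.002]
contact_force: [0.7, -0.0, 0.6]
opening: 0.436
```

```bash
python3 - <<'E'
from h import *
s=get_state(); print(s["eef_pos"],s["tcp_rot"],s["contact_force"])
c=vision.read_camera("side"); cv2.imwrite("pics/s2.png",cv2.resize(c["frame"][140:280,220:400,::-1],None,fx=4,fy=4,interpolation=cv2.INTER_CUBIC))
E
```

```text
[0.45766995 0.16115068 0.01461633] [1.76907944e-02 9.99841815e-01 2.81498838e-04 1.81713793e-03] [ 0.73247144 -0.04676454  0.55179926]
```

View pics/s2.png

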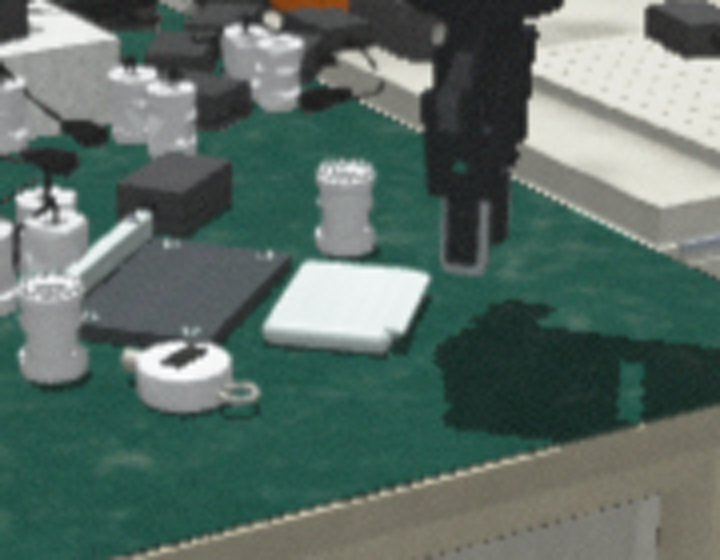

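Request:
jog_arm(
  commands="0 0 -0.004 0 0 0; 0 0 -0.008 0 0 0; 0 0 -0.01 0 0 0; 0 0 -0.01 0 0 0",
)

```text
time: 4.95
eef_pos: [0.4557, 0.1606, 0.0024]
tcp_rot: [0.018, 1.0, -0.0, -0.0]
contact_force: [0.2, -0.6, 0.7]
opening: 0.435
```

Request:
jog_arm(
  commands="0 0 -0.002 0 0 0; 0 0 -0.004 0 0 0; 0 0 -0.004 0 0 0",
)

```text
time: 5.32
eef_pos: [0.4557, 0.1607, -0.0015]
tcp_rot: [0.018, 1.0, -0.0, -0.0]
contact_force: [-0.1, 0.7, 0.2]
opening: 0.439
```

Request:
jog_arm(
  commands="0.005 0 0 0 0 0; 0.01 0 0 0 0 0; 0.015 -0.001 0 0 0 0; 0.018 -0.001 0 0 0 0; 0.021 -0.001 0 0 0 0; 0.024 -0.001 0 0 0 0; 0.027 -0.001 0 0 0 0; 0.03 -0.001 0 0 0 0; 0.03 -0.001 0 0 0 0",
)

```text
time: 6.45
eef_pos: [0.4862, 0.1597, -0.0012]
tcp_rot: [0.018, 1.0, 0.0, 0.0]
contact_force: [0.1, 0.3, 0.2]
opening: 0.442
```

```bash
python3 - <<'E'
from h import *
s=get_state(); print(s["eef_pos"],s["contact_force"])
for n in ("side","top"):
    c=vision.read_camera(n); f=c["frame"][:,:,::-1]; np.savez(n+"3.npz",**c)
    f=f[160:250,240:360] if n=="side" else f[175:275,255:375]
    cv2.imwrite(f"pics/{n}3.png",cv2.resize(f,None,fx=5,fy=5,interpolation=cv2.INTER_CUBIC))
E
```

```text
[ 0.48623686  0.15968876 -0.00119974] [0.0740092  0.30006582 0.20194275]
```

View pics/side3.png

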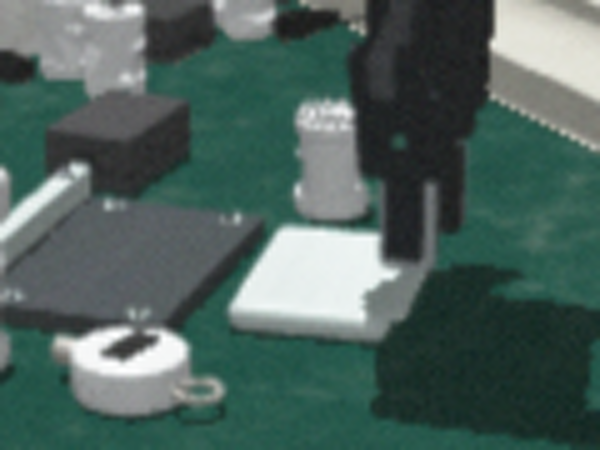

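View pics/top3.png

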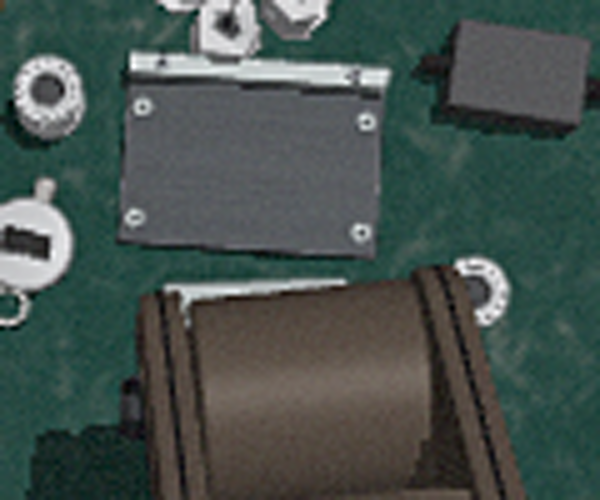

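```bash
python3 - <<'E'
from h import *
c=dict(np.load("side3.npz"))
for y in (.178,.194):
  for x in (.475,.497):
    for z in (0.0,.004,.012): print((x,y,z),((proj(c,[x,y,z])-[240,160])*5).round())
for n,P in (("lipL",[.4856,.1993,.010]),("lipR",[.4889,.1228,.01]),("leadL",[.5537,.2083,.006]),("leadR",[.5587,.1203,.006])): print(n,((proj(c,P)-[240,160])*5).round())
t=dict(np.load("top3.npz"))
for n,P in (("leadL",[.5537,.2083,.006]),("leadR",[.5587,.1203,.006])): print(n,((proj(t,P)-[255,175])*5).round())
c=vision.read_camera("wrist"); f=c["frame"][:,:,::-1]
cv2.imwrite("pics/w3.png",f); np.savez("w3.npz",**c)
E
```

```text
(0.475, 0.178, 0.0) [[438. 321.]]
(0.475, 0.178, 0.004) [[438. 312.]]
(0.475, 0.178, 0.012) [[439. 293.]]
(0.497, 0.178, 0.0) [[384. 315.]]
(0.497, 0.178, 0.004) [[384. 305.]]
(0.497, 0.178, 0.012) [[384. 287.]]
(0.475, 0.194, 0.0) [[429. 337.]]
(0.475, 0.194, 0.004) [[429. 327.]]
(0.475, 0.194, 0.012) [[430. 308.]]
(0.497, 0.194, 0.0) [[374. 330.]]
(0.497, 0.194, 0.004) [[374. 321.]]
(0.497, 0.194, 0.012) [[374. 302.]]
lipL [[399. 315.]]
lipR [[436. 244.]]
leadL [[224. 314.]]
leadR [[275. 233.]]
leadL [[159. 280.]]
leadR [[344. 274.]]
```

View pics/w3.png

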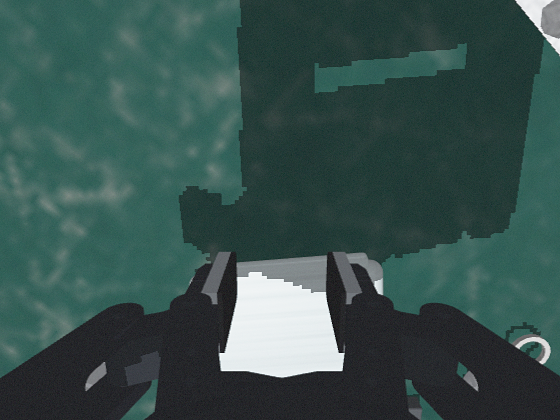

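The fingers have passed over the cover without touching it, so the tips are higher than the TCP reading suggests. I'll measure the true tip height with the side camera's depth map.

```bash
python3 - <<'E'
from h import *
c=dict(np.load("side3.npz"))
m=np.zeros((420,560),bool); m[180:226,312:340]=1
P=cloud(c,m)*1000
f=c["frame"][m&(c["z_map"]>0)].astype(int)
dark=(f.max(1)<110)&(f[:,1]-f[:,0]<12)
Q=P[dark]
k=(Q[:,0]>460)&(Q[:,0]<510)&(Q[:,1]<220)
Q=Q[k]
for lo in range(0,80,5):
    s=Q[(Q[:,2]>=lo)&(Q[:,2]<lo+5)]
    if len(s): print(lo,len(s),s.min(0).round(),s.max(0).round(),np.median(s,0).round())
E
```

```text
0 1 [491. 133.   0.] [491. 133.   0.] [491. 133.   0.]
5 1 [485. 192.   9.] [485. 192.   9.] [485. 192.   9.]
10 1 [486. 180.  11.] [486. 180.  11.] [486. 180.  11.]
20 2 [480. 136.  23.] [484. 184.  24.] [482. 160.  24.]
25 14 [477. 139.  26.] [491. 187.  30.] [481. 164.  29.]
30 30 [475. 139.  30.] [497. 195.  35.] [483. 187.  33.]
35 37 [475. 139.  35.] [498. 196.  40.] [482. 187.  38.]
40 39 [475. 139.  41.] [498. 195.  45.] [482. 186.  43.]
45 40 [475. 140.  45.] [497. 196.  50.] [482. 187.  48.]
50 41 [475. 139.  50.] [498. 195.  55.] [483. 188.  52.]
55 37 [476. 132.  55.] [498. 194.  60.] [482. 187.  57.]
60 26 [476. 133.  60.] [494. 196.  65.] [481. 188.  62.]
65 22 [473. 138.  65.] [493. 210.  70.] [478. 144.  68.]
70 51 [473. 118.  70.] [500. 214.  75.] [479. 207.  73.]
75 55 [474. 133.  75.] [500. 217.  80.] [486. 208.  78.]
```

The real fingertips are at z≈26 mm while the TCP reads −1 mm. At 44 % opening the tips therefore sit about 26 mm short of the stated TCP. I'll back off and lower in small steps, checking the force.

Request:
jog_arm(
  commands="-0.01 0 0 0 0 0; -0.02 0.001 0 0 0 0; -0.032 0.001 0 0 0 0; -0.032 0.001 -0.004 0 0 0; -0.032 0.001 -0.008 0 0 0; -0.032 0.001 -0.012 0 0 0; -0.032 0.001 -0.012 0 0 0",
)

```text
time: 7.48
eef_pos: [0.4538, 0.1606, -0.0138]
tcp_rot: [0.018, 1.0, -0.0, -0.0]
contact_force: [-0.5, 0.3, 0.1]
opening: 0.437
```

```bash
cat >> h.py <<'E'
def fingers(c,x,zlo=0,zhi=60,pr=True):
    m=np.ones((420,560),bool); P=cloud(c,m)*1000
    f=c["frame"][m&(c["z_map"]>0)].astype(int)
    k=(f.max(1)<120)&(f[:,1]-f[:,0]<12)&(abs(P[:,0]-x)<16)&(P[:,1]>115)&(P[:,1]<205)&(P[:,2]<zhi)&(P[:,2]>zlo)
    Q=P[k]
    for lo in range(zlo,zhi,4):
        s=Q[(Q[:,2]>=lo)&(Q[:,2]<lo+4)]
        if len(s): print(lo,len(s),s.min(0).round(),s.max(0).round())
E
python3 - <<'E'
from h import *
s=get_state(); print(s["eef_pos"],s["contact_force"])
c=vision.read_camera("side"); fingers(c,s["eef_pos"][0]*1000)
cv2.imwrite("pics/s4.png",cv2.resize(c["frame"][140:260,250:400,::-1],None,fx=5,fy=5,interpolation=cv2.INTER_CUBIC))
E
```

```text
[ 0.45383511  0.16060803 -0.01376208] [-0.45222904  0.3385786   0.13575431]
8 3 [449. 185.  11.] [457. 187.  12.]
12 22 [445. 141.  13.] [465. 189.  16.]
16 21 [444. 142.  17.] [465. 194.  20.]
20 32 [444. 140.  20.] [466. 194.  24.]
24 28 [444. 141.  24.] [466. 195.  28.]
28 30 [444. 136.  28.] [466. 196.  32.]
32 31 [443. 140.  32.] [466. 195.  36.]
36 34 [443. 140.  36.] [466. 195.  40.]
40 23 [443. 139.  41.] [465. 195.  44.]
44 31 [443. 137.  44.] [466. 195.  48.]
48 18 [444. 136.  48.] [462. 198.  52.]
52 16 [442. 140.  52.] [450. 204.  56.]
56 14 [441. 120.  57.] [463. 192.  60.]
```

View pics/s4.png

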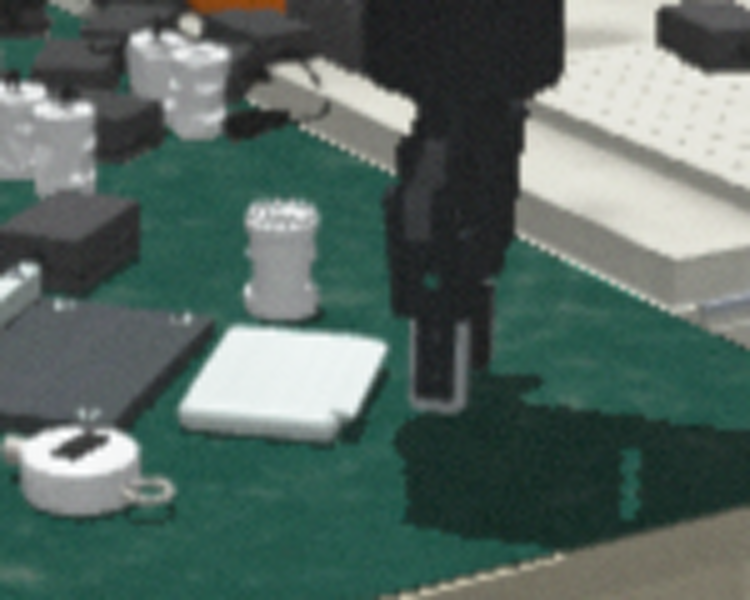

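Tips are at z≈11 mm with the TCP at −14 mm, an offset of about 25 mm. I'll lower 8 mm more, then push.

Request:
jog_arm(
  commands="0 0 -0.003 0 0 0; 0 0 -0.006 0 0 0; 0 0 -0.008 0 0 0; 0 0 -0.008 0 0 0",
)

```text
time: 8.02
eef_pos: [0.4537, 0.1607, -0.0215]
tcp_rot: [0.018, 1.0, -0.0, -0.0]
contact_force: [-0.1, -0.8, 0.3]
opening: 0.442
```

```bash
python3 - <<'E'
from h import *
s=get_state(); print(s["eef_pos"],s["contact_force"])
c=vision.read_camera("side"); fingers(c,s["eef_pos"][0]*1000,-4,20)
E
```

```text
[ 0.45373883  0.16065483 -0.02151335] [-0.08490432 -0.75035354  0.30776682]
-4 1 [449. 157.  -1.] [449. 157.  -1.]
0 1 [460. 187.   4.] [460. 187.   4.]
4 24 [444. 140.   4.] [464. 190.   8.]
8 23 [444. 141.   8.] [465. 195.  12.]
12 30 [444. 140.  12.] [464. 197.  16.]
16 29 [444. 141.  16.] [465. 194.  20.]
```

Request:
jog_arm(
  commands="0.006 0 0 0 0 0; 0.012 0 0 0 0 0; 0.017 -0.001 0 0 0 0; 0.02 -0.001 0 0 0 0; 0.023 -0.001 0 0 0 0; 0.026 -0.001 0 0 0 0; 0.029 -0.001 0 0 0 0; 0.031 -0.001 0 0 0 0; 0.033 -0.001 0 0 0 0; 0.033 -0.001 0 0 0 0",
)

```text
time: 9.32
eef_pos: [0.4873, 0.1597, -0.0212]
tcp_rot: [0.018, 1.0, 0.0, 0.0]
contact_force: [-0.6, 0.4, -0.3]
opening: 0.438
```

```bash
python3 - <<'E'
from h import *
s=get_state(); print(s["eef_pos"],s["contact_force"])
for n in ("side","top"):
    c=vision.read_camera(n); f=c["frame"][:,:,::-1]; np.savez(n+"5.npz",**c)
    f=f[160:250,240:360] if n=="side" else f[175:275,255:375]
    cv2.imwrite(f"pics/{n}5.png",cv2.resize(f,None,fx=5,fy=5,interpolation=cv2.INTER_CUBIC))
E
```

```text
[ 0.48729402  0.1596821  -0.02121965] [-0.62815618  0.4420872  -0.31515258]
```

View pics/side5.png

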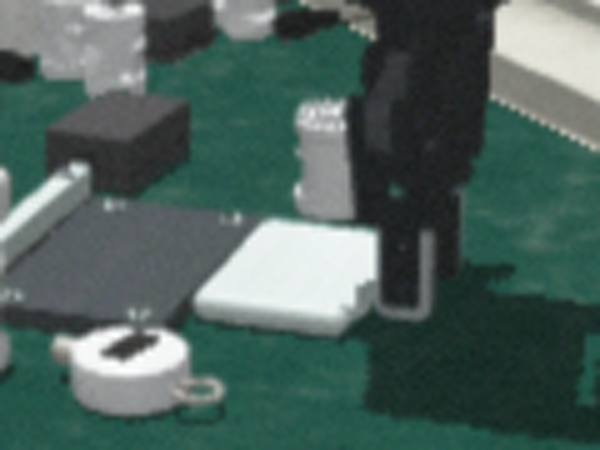

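View pics/top5.png

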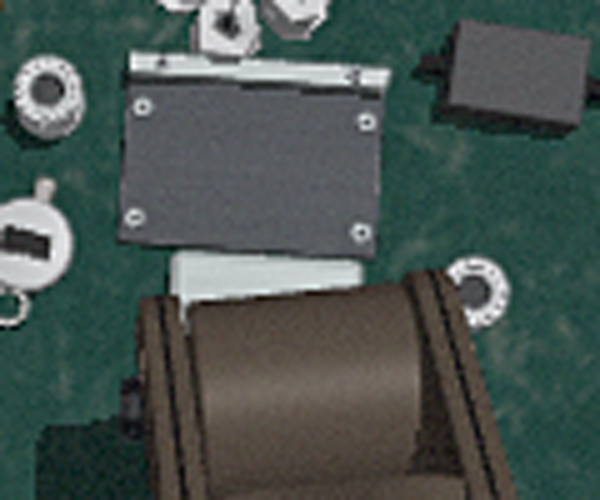

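The cover is now square to the bed with a gap of about 1–3 mm. I'll close it in small steps.

Request:
jog_arm(
  commands="0.001 0 0 0 0 0; 0.002 0 0 0 0 0; 0.003 0 0 0 0 0; 0.003 0 0 0 0 0",
)

```text
time: 9.93
eef_pos: [0.4887, 0.1597, -0.0215]
tcp_rot: [0.018, 1.0, -0.0, -0.002]
contact_force: [-5.7, -0.1, 4.4]
opening: 0.434
```

Contact with the bed is made: the cover is flush and the force is about 6 N. Now I'll add some press and rise along the arc about the lead edge, to about 20° first.

Request:
jog_arm(
  commands="0.0014 0 0 0 0 0; 0.002 0 0.0053 0 0 0; 0.003 0 0.0105 0 0 0; 0.0045 0 0.0156 0 0 0; 0.0065 0 0.0206 0 0 0; 0.0065 0 0.0206 0 0 0",
)

```text
time: 10.68
eef_pos: [0.4924, 0.1599, -0.0021]
tcp_rot: [0.018, 1.0, -0.0, -0.005]
contact_force: [-9.1, 1.0, 2.3]
opening: 0.441
```

```bash
python3 - <<'E'
from h import *
s=get_state(); print(s["eef_pos"],s["contact_force"])
c=vision.read_camera("side"); f=c["frame"][:,:,::-1]; np.savez("side6.npz",**c)
cv2.imwrite(f"pics/side6.png",cv2.resize(f[150:250,240:360],None,fx=5,fy=5,interpolation=cv2.INTER_CUBIC))
E
```

```text
[ 0.49239676  0.15990147 -0.00206358] [-9.10102559  0.98989022  2.33207204]
```

View pics/side6.png

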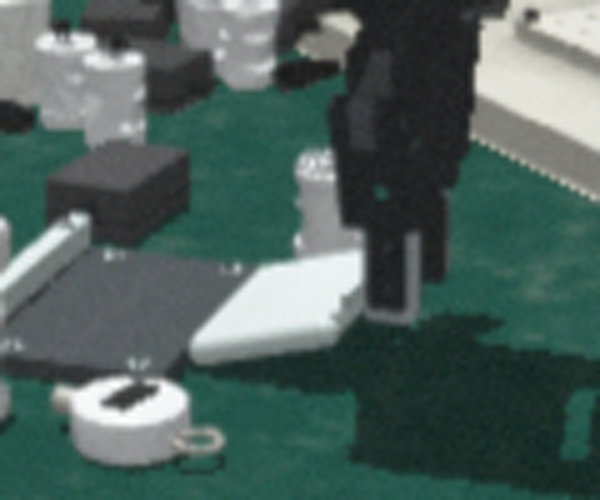

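It works: the cover is tipped about 18° with its lead edge held at the bed. I'll continue to about 50°.

Request:
jog_arm(
  commands="0.0024 0 0.0048 0 0 0; 0.0051 0 0.0094 0 0 0; 0.0083 0 0.0137 0 0 0; 0.0118 0 0.0177 0 0 0; 0.0156 0 0.0214 0 0 0; 0.0198 -0.001 0.0247 0 0 0; 0.0198 -0.001 0.0247 0 0 0",
)

```text
time: 11.6
eef_pos: [0.5174, 0.1587, 0.0245]
tcp_rot: [0.018, 1.0, 0.0, 0.001]
contact_force: [-0.5, 0.7, 0.7]
opening: 0.439
```

```bash
python3 - <<'E'
from h import *
s=get_state(); print(s["eef_pos"],s["contact_force"])
c=vision.read_camera("side"); f=c["frame"][:,:,::-1]; np.savez("side7.npz",**c)
cv2.imwrite(f"pics/side7.png",cv2.resize(f[150:250,240:360],None,fx=5,fy=5,interpolation=cv2.INTER_CUBIC))
E
```

```text
[0.51739399 0.15867213 0.02453814] [-0.52887472  0.68037566  0.72075551]
```

View pics/side7.png

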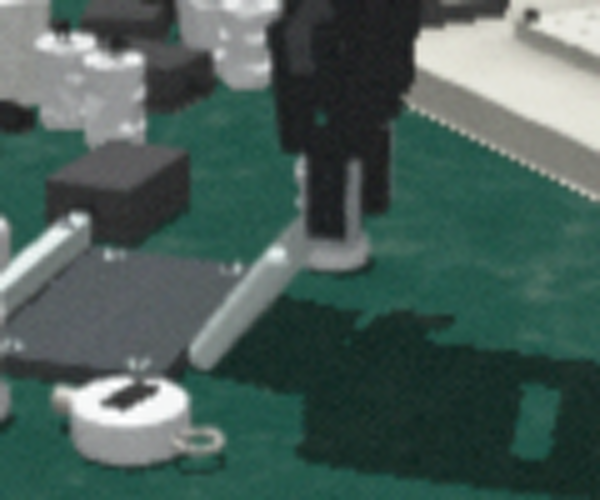

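Request:
jog_arm(
  commands="0.0044 0 0.003 0 0 0; 0.009 0 0.0055 0 0 0; 0.014 -0.001 0.0077 0 0 0; 0.019 -0.001 0.0094 0 0 0; 0.0242 -0.001 0.0106 0 0 0; 0.0294 -0.001 0.0114 0 0 0; 0.0294 -0.001 0.0114 0 0 0",
)

```text
time: 12.52
eef_pos: [0.5472, 0.1575, 0.0364]
tcp_rot: [0.018, 1.0, -0.0, 0.001]
contact_force: [-1.4, -1.0, 6.7]
opening: 0.436
```

```bash
python3 - <<'E'
from h import *
s=get_state(); print(s["eef_pos"],s["contact_force"])
c=vision.read_camera("side"); f=c["frame"][:,:,::-1]; np.savez("side8.npz",**c)
cv2.imwrite(f"pics/side8.png",cv2.resize(f[150:250,240:360],None,fx=5,fy=5,interpolation=cv2.INTER_CUBIC))
E
```

```text
[0.54718387 0.15748852 0.03637538] [-1.37758714 -0.9779064   6.6680725 ]
```

View pics/side8.png

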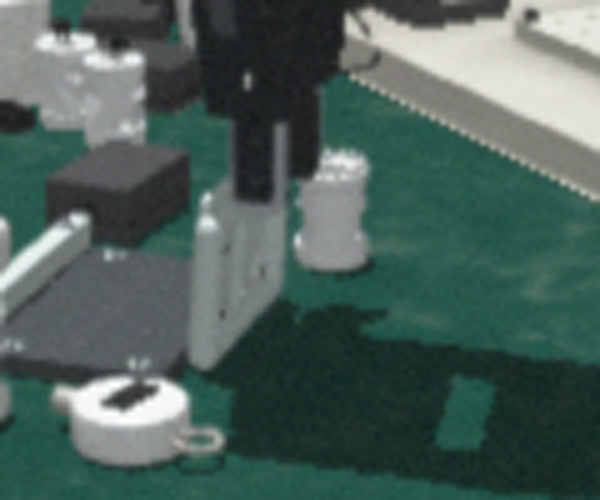

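The cover is almost vertical, and the fingertips touch just below the lip. I'll push on over the top, rising slightly.

Request:
jog_arm(
  commands="0.003 0 0.002 0 0 0; 0.008 0 0.004 0 0 0; 0.013 0 0.004 0 0 0; 0.018 -0.001 0.004 0 0 0; 0.023 -0.001 0.004 0 0 0; 0.028 -0.001 0.004 0 0 0; 0.028 -0.001 0.004 0 0 0",
)

```text
time: 13.45
eef_pos: [0.5741, 0.1566, 0.0394]
tcp_rot: [0.018, 1.0, -0.0, 0.0]
contact_force: [-0.8, -0.1, -0.1]
opening: 0.443
```

```bash
python3 - <<'E'
from h import *
s=get_state(); print(s["eef_pos"],s["contact_force"])
c=vision.read_camera("side"); f=c["frame"][:,:,::-1]; np.savez("side9.npz",**c)
cv2.imwrite(f"pics/side9.png",cv2.resize(f[150:250,240:360],None,fx=5,fy=5,interpolation=cv2.INTER_CUBIC))
E
```

```text
[0.57408639 0.15664627 0.03944224] [-0.76882029 -0.10526564 -0.05080927]
```

View pics/side9.png

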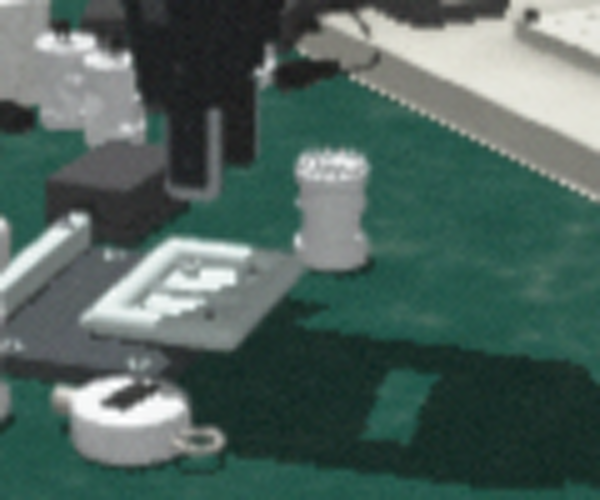

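The cover has flipped onto the bed, hollow side up. I'll move back above the front and measure where it lies.

Request:
jog_arm(
  commands="-0.025 0 0.005 0 0 0; -0.06 0.002 0.005 0 0 0; -0.1 0.003 0.005 0 0 0; -0.1 0.003 0.005 0 0 0; -0.1 0.003 0.005 0 0 0",
)

```text
time: 14.12
eef_pos: [0.4746, 0.1598, 0.0451]
tcp_rot: [0.018, 1.0, 0.0, 0.001]
contact_force: [0.1, -0.8, -0.2]
opening: 0.439
```

```bash
python3 - <<'E'
from h import *
s=get_state(); print(s["eef_pos"],s["contact_force"])
for n in ("side","top","wrist"):
    c=vision.read_camera(n); f=c["frame"][:,:,::-1]; np.savez(n+"10.npz",**c)
    for d in cut_out(n,"cover"):
        r,b=rect(c,d["pixels"],.017); print(n,round(d["conf"],2),r,np.round(b).tolist())
    f={"side":f[160:250,240:360],"top":f[165:265,255:375],"wrist":f}[n]
    k=1.2 if n=="wrist" else 5
    cv2.imwrite(f"pics/{n}10.png",cv2.resize(f,None,fx=k,fy=k,interpolation=cv2.INTER_CUBIC))
E
```

```text
[0.47462902 0.15979098 0.04505285] [ 0.14385903 -0.750444   -0.16939754]
side 0.76 ((579.5062866210938, 160.6893768310547), (116.79859161376953, 67.2239990234375), 89.05900573730469) [[545.0, 103.0], [612.0, 102.0], [614.0, 219.0], [547.0, 220.0]]
side 0.53 ((552.68896484375, 50.82715606689453), (32.27616500854492, 143.99269104003906), 15.794325828552246) [[518.0, 116.0], [557.0, -23.0], [588.0, -14.0], [549.0, 124.0]]
top 0.67 ((582.0662841796875, 158.37579345703125), (90.8923110961914, 69.5976791381836), 88.32862091064453) [[546.0, 114.0], [616.0, 112.0], [618.0, 203.0], [549.0, 205.0]]
wrist 0.7 ((558.8280029296875, 156.16571044921875), (77.03376770019531, 26.846418380737305), 88.8233413696289) [[545.0, 118.0], [571.0, 117.0], [573.0, 194.0], [546.0, 195.0]]
```

View pics/top10.png

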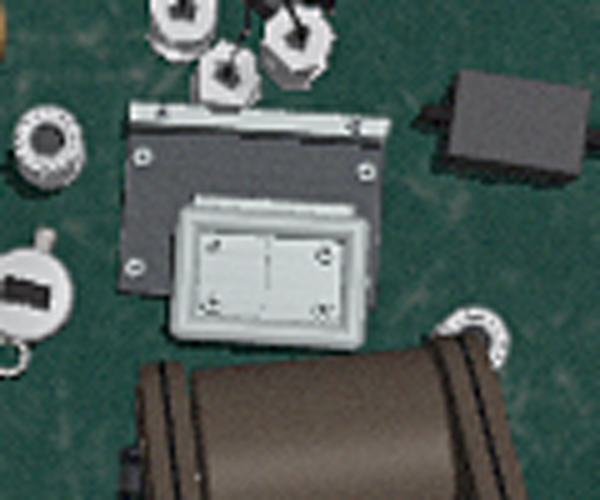

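View pics/wrist10.png

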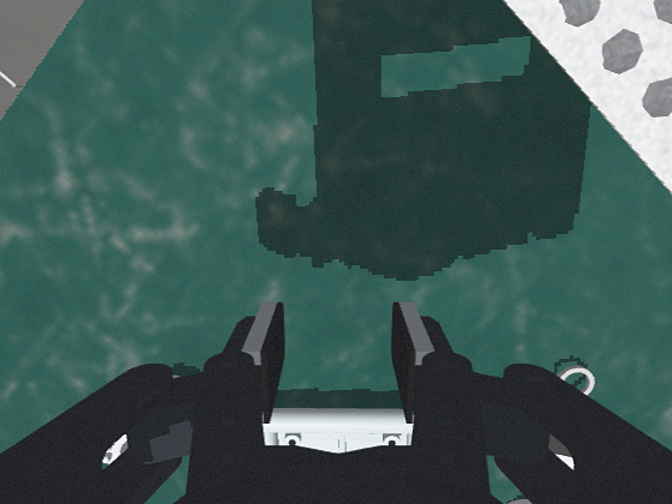

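The cover lies square at (582,158) mm, lead edge at x≈547 and lip at ≈617, with about 6 mm left on the bed's right side. I'll lower the tips to z≈12 mm (bed top is at 9) and push back.

Request:
jog_arm(
  commands="0 0 -0.03 0 0 0; 0 0 -0.05 0 0 0; 0 0 -0.058 0 0 0; 0 0 -0.058 0 0 0; 0.02 -0.001 -0.058 0 0 0; 0.04 -0.001 -0.058 0 0 0; 0.052 -0.001 -0.058 0 0 0; 0.056 -0.001 -0.058 0 0 0; 0.06 -0.001 -0.058 0 0 0; 0.064 -0.001 -0.058 0 0 0; 0.068 -0.001 -0.058 0 0 0; 0.072 -0.001 -0.058 0 0 0; 0.076 -0.001 -0.058 0 0 0; 0.08 -0.001 -0.058 0 0 0; 0.08 -0.001 -0.058 0 0 0",
)

```text
time: 16.3
eef_pos: [0.5543, 0.1587, -0.0135]
tcp_rot: [0.018, 1.0, 0.0, 0.0]
contact_force: [0.9, 0.4, -0.4]
opening: 0.44
```

```bash
python3 - <<'E'
from h import *
s=get_state(); print(s["eef_pos"],s["contact_force"])
for n in ("side","top"):
    c=vision.read_camera(n); f=c["frame"][:,:,::-1]; np.savez(n+"11.npz",**c)
    f={"side":f[160:250,240:360],"top":f[165:265,255:375],"wrist":f}[n]
    cv2.imwrite(f"pics/{n}11.png",cv2.resize(f,None,fx=5,fy=5,interpolation=cv2.INTER_CUBIC))
E
```

```text
[ 0.55426975  0.15867233 -0.01345621] [ 0.8829104   0.41829909 -0.36930097]
```

View pics/side11.png

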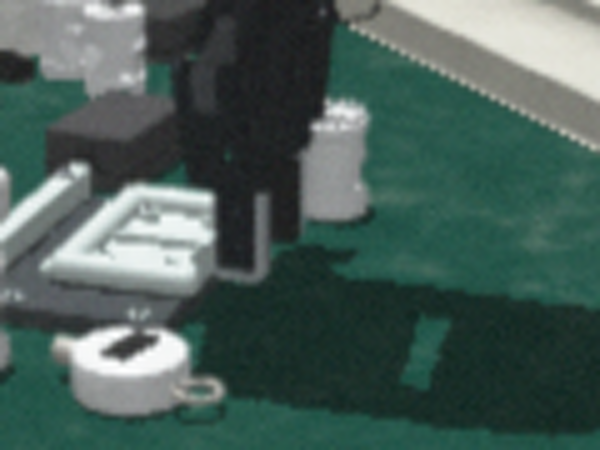

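View pics/top11.png

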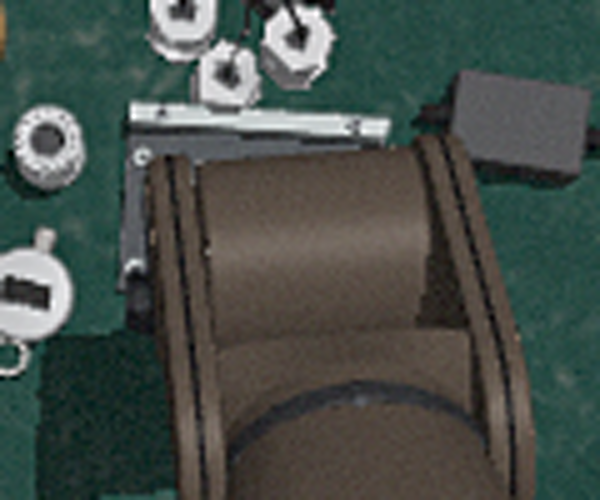

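The cover is sliding back squarely. About 14 mm remains to the fence.

Request:
jog_arm(
  commands="0.004 0 0 0 0 0; 0.008 0 0 0 0 0; 0.011 0 0 0 0 0; 0.013 0 0 0 0 0; 0.015 0 0 0 0 0; 0.016 0 0 0 0 0; 0.016 0 0 0 0 0",
)

```text
time: 17.27
eef_pos: [0.5687, 0.1587, -0.0137]
tcp_rot: [0.018, 1.0, -0.0, -0.001]
contact_force: [-4.5, -0.1, 2.1]
opening: 0.442
```

Fence contact came at the predicted position. I'll press briefly to square it, then back off and lift away to check.

Request:
jog_arm(
  commands="0.001 0 0 0 0 0; 0.002 0 0 0 0 0; 0.002 0 0 0 0 0; 0.002 0 0 0 0 0",
)

```text
time: 17.77
eef_pos: [0.5688, 0.1588, -0.0138]
tcp_rot: [0.018, 1.0, -0.0, -0.004]
contact_force: [-9.4, -1.2, 7.8]
opening: 0.436
```

Request:
jog_arm(
  commands="-0.003 0 0 0 0 0; -0.01 0 0 0 0 0; -0.03 0 0 0 0 0; -0.06 0 0.01 0 0 0; -0.1 0 0.05 0 0 0; -0.12 0 0.1 0 0 0; -0.13 0 0.15 0 0 0; -0.13 0 0.2 0 0 0; -0.13 0 0.22 0 0 0; -0.13 0 0.22 0 0 0; -0.13 0 0.22 0 0 0",
)

```text
time: 19.15
eef_pos: [0.441, 0.1585, 0.205]
tcp_rot: [0.018, 1.0, -0.0, -0.001]
contact_force: [0.2, 0.3, 0.6]
opening: 0.441
```

```bash
python3 - <<'E'
from h import *
s=get_state(); print(s["eef_pos"],s["contact_force"])
for n in ("side","top","wrist"):
    c=vision.read_camera(n); f=c["frame"][:,:,::-1]; np.savez(n+"12.npz",**c)
    for d in cut_out(n,"cover"):
        r,b=rect(c,d["pixels"],.017); print(n,round(d["conf"],2),r,np.round(b).tolist())
    f={"side":f[150:250,230:350],"top":f[155:255,250:370],"wrist":f[200:380,180:390]}[n]
    k=3.3 if n=="wrist" else 5
    cv2.imwrite(f"pics/{n}12.png",cv2.resize(f,None,fx=k,fy=k,interpolation=cv2.INTER_CUBIC))
E
```

```text
[0.44104895 0.15853611 0.20498748] [0.19025604 0.32023417 0.58611366]
side 0.56 ((610.2588500976562, 161.96791076660156), (114.862060546875, 68.3722915649414), 87.39498901367188) [[573.0, 106.0], [642.0, 103.0], [647.0, 218.0], [579.0, 221.0]]
top 0.88 ((613.5492553710938, 159.03402709960938), (90.81029510498047, 70.2369155883789), 89.26045227050781) [[578.0, 114.0], [648.0, 113.0], [649.0, 204.0], [579.0, 205.0]]
wrist 0.9 ((612.1148071289062, 157.99342346191406), (91.64392852783203, 68.10393524169922), 87.97406768798828) [[576.0, 113.0], [645.0, 111.0], [648.0, 203.0], [580.0, 205.0]]
```

View pics/side12.png

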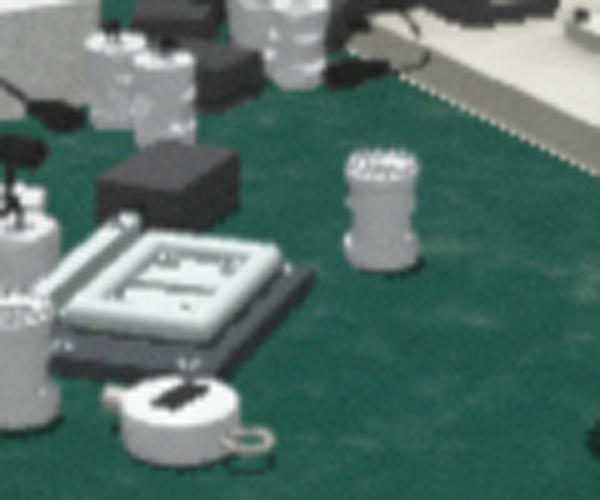

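View pics/top12.png

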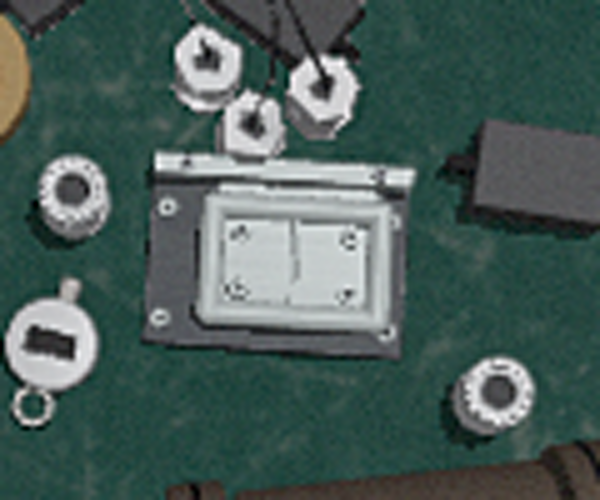

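View pics/wrist12.png

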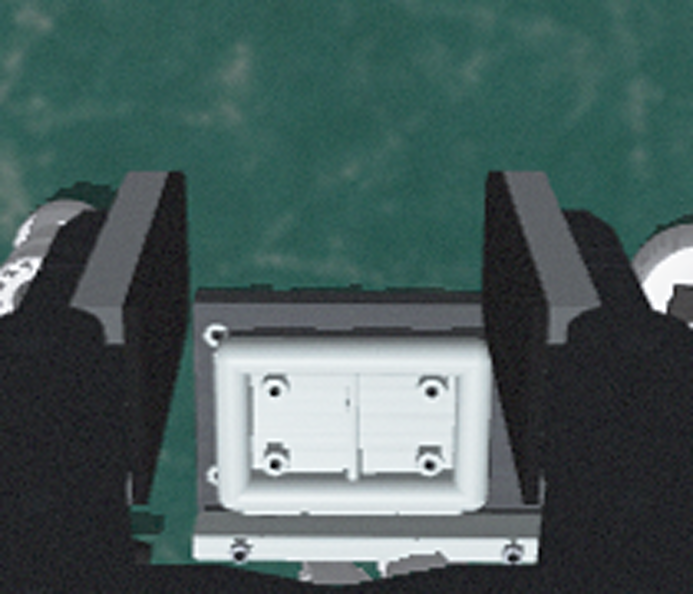

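```bash
python3 - <<'E'
from h import *
c=vision.read_camera("top")
for q,z in (("bed",.009),("coupling_a",.046),("counter",.02),("adapter_a",.026),("tape",.02)):
    for d in cut_out("top",q): print(q,round(d["conf"],2),np.round(np.median(cloud(c,d["pixels"]),0)*1000))
w=dict(np.load("wrist12.npz")); f=lambda p:np.array(p)/3.3+[180,200]
for n,pts,z in (("lead",[(230,337),(475,337)],.015),("fence top front",[(193,536),(539,536)],.023),("cover sides",[(216,430),(491,430)],.015),("bed right",[(196,430)],.009)):
    P=ray(w,f(pts),z)*1000; print(n,P.round(1).tolist())
ctrl.sign_off()
E
```

```text
bed 0.95 [707. 456.   6.]
bed 0.69 [616. 186.   9.]
coupling_a 0.65 [635. 264.  40.]
coupling_a 0.61 [547.  66.  40.]
counter 0.78 [569. 273.  17.]
adapter_a 0.67 [655.  44.  25.]
tape 0.82 [698. 325.  19.]
tape 0.61 [635. 263.  40.]
lead [[578.0, 118.9, 15.0], [580.8, 199.5, 15.0]]
fence top front [[648.0, 102.9, 23.0], [652.1, 219.8, 23.0]]
cover sides [[612.7, 112.2, 15.0], [616.0, 204.7, 15.0]]
bed right [[616.5, 104.5, 9.0]]
the job is handed in; nothing more can be done
```

The job is done and handed in at about 19 s of the 61 s allowed. The cover lies hollow side up on the larger bed, pushed back against the fence. I pushed it flat against the bed's front edge with the fingertips, tipped it up on an arc until it flipped over, and then pushed it to the fence. It was never gripped or lifted off.

**Last checks**
- **Against the fence:** the cover's lead edge is about 70 mm in front of the fence face, which equals the cover's own length with its lip. The push stopped there against a firm 9 N reaction. The lip itself was hidden from the wrist camera, so this contact is inferred.
- **Square:** the cover and the fence are turned the same −2°, within measurement error.
- **Overhang:** the bed shows about 8 mm beyond the cover on the right side, and clearly more on the left.
- **Bystanders:** the couplings, counter, adapter and tape are all within about 3 mm of where they started, which is camera noise.

**Disagreement:** at 44 % opening the fingertips stood about 25 mm behind the stated end of the tool, although the description allows at most 13 mm. My first approach therefore passed over the cover without touching it. I corrected the height from the side camera's depth picture and tried again.

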